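# Swing the loaded strip rack past the post into its bay

### The arm

A 6-joint arm with a two-finger parallel gripper is mounted at the origin on a cart in front of the work surface, level with it; the furniture and walls round the work are solid. World frame = base frame: x ahead of the robot, y to its left, z up, the work surface at z = 0. Lengths are in mm, angles in rad, forces in N, time in s.
With the tool pointing down it reaches from about 275 to 1000 mm from the base axis. Payload 8.4 kg.
Tool frame: the origin (TCP) lies at the very end of the fingers, on their centre line; the grasp point (between the pads) lies 19 mm behind it (r.pinch_z is the distance from the TCP to the grasp point, in mm); z points along the fingers, y is the line along which they close (so a half turn about z gives the same grasp; the last joint's range is limited). The gripper opens to 85 mm and grips with 20 to 120 N. Pads are 22 mm wide; open, the fingers measure 114 mm over their backs; the gripper's body (76 mm by 85 mm) begins 54 mm behind the grasp point. The pads swing forward as they close: fully open they stand 13 mm farther back than shut.
Start: joints at [1.247, 0.353, 1.633, -0, 1.155, -0.002], TCP at [197.67, 592.92, 231.281] pointing down, gripper open.
Joint ranges: [-2.63, 2.63], [-0.92, 2.1], [0.06, 2.66], [-1.3, 4.44], [0, 2.69], [-3.02, 3.02]. Speed limits (rad/s): [2.22, 2.22, 2.79, 3.14, 3.14, 3.14].

### API

Orientations are given as [roll, pitch, yaw] about the fixed x, y, z axes, in that order (R = Rz(yaw) Ry(pitch) Rx(roll)).
In Python, from rig import r gives the robot as it stands.
- The arm moves only by the tool carry_out, never from a script. Its argument "series" is a list of rows, each a list of 7 numbers: the turn, a rotation vector about the tool's x, y, z as a fraction of full scale, then the shift along the tool's x, y, z as a fraction of full scale, then the gripper command: -1 is fully open, 1 is shut, values between are in proportion. A call has 1 to 8 rows; each row is the pose to reach, as a shift and turn from the pose commanded when the call began, along the tool's axes at that moment, turning the shorter way round; what a row does not reach only later rows make up. Full scale, the value 1, is 0.25 m for a shift and pi rad for a turn. A row lasts 1/8 s, in which the tool goes at most 62.5 mm and 10.7 degrees, less where a joint would pass 70% of its speed; a pose out of reach is approached as far as the arm can. A call with a number of a shift or a turn outside -1 to 1 is refused whole. A call with a gripper value outside its range is refused whole. The fingers move at their own pace and stop on an object; "force" is the grip in N (left out, the last holds). Time passes only in rows, so rows that repeat a pose let the fingers close. It gives the time, the measured TCP pose, the force, the opening and the grip force at its end, in the units of the state.
- r.sense(): the state, without advancing time (a new reading comes with each control period).
- r.grab_frame(name): name is "side" or "top" or "wrist"; returns the picture (480x640x3 uint8, red, green, blue); there is no depth.
- r.get_calibration(name): a dict with "K" (3x3 intrinsics, pixels), "distortion" ([k1, k2, p1, p2, k3] as OpenCV has them; the pictures are not rectified), "pose" (4x4, takes a point from camera to world coordinates). Camera axes: x right, y up, looking along -z (the intrinsics and any distortion apply to the point x, -y, -z); pixel columns grow to the right and rows downward; lengths in mm; the calibration is good to about 2 mm. A picture is of the moment at which its call begins: read the wrist's pose just before it. get_calibration takes no time and is no camera call; for the wrist camera it gives the pose at the moment of the call.
- r.sign_off(): hands the job in; it is judged then, once.
Trained networks look in the newest picture that a camera, given by its name, has taken for a name from the list of things; names that differ only in an ending like _2 or _b are one class to them, and where a whole thing is asked for, a point or a joint stands for the part that bears it (a point fixed in the world has none). Each returns a list of dicts, best first, with "score" (0 to 1); they miss things now and then, are a little off and sometimes report something else, mostly with a low value. They report only what shows in the picture. A call takes as long as a camera call.
- r.silhouettes(camera, label): "region" (480x640 bool, what is visible of it) and "position" ([row, column] in pixels, amid what is visible of it).
The state is a dict: "clock": time; "qpos": joint angles; "qvel": joint speeds; "joint_efforts": joint torques, N m; "eef_pos": TCP position; "tcp_rot": TCP orientation; "contact_force": force on the tool from outside, world axes, zero at the start; "wrist_torque": the same for the moment, N m; "opening": opening from 0.0 (shut) to 1.0 (fully open); "grasp_force": force on a finger pad.
Only numpy, scipy, OpenCV 4.12 (cv2) and the standard library are available. Lean on these libraries where they do the work, as an engineer would, in place of code of your own. Each camera call takes 0.05 s, during which the arm holds its last target. There are 200 camera calls.

### The job

Push the long white strip rack with its eight capped vials across the bench into the low U-shaped aluminium bay: it is too long to go straight in, so angle its right-hand end in behind the yellow-capped post, then swing the left-hand end in, until its whole long side lies flush against the back rail. Only push with the fingertips: do not grip the rack between the fingers, lift or tip it, or press on its vials. Leave the beaker, the amber bottle and the loose vial standing where they are, and finish with the hand clear.

Things in the scene. Friction and masses are not known exactly. Their poses are not given: they have to be found in the camera images.
- rack: the loose strip rack: white bar, blue end blocks, 34 (x) x 240 (y) x 30 mm (z); vials stand 17 mm above its top along the middle. About 0.3 kg, slides flat on the bench. Origin: centre of its underside. Own y along its length (+y to the left end), own x from the side facing the robot to the side that goes against the back rail, z up
- rack_left_end (a point): middle of the rack's left end face (own +y end), 15 mm above its underside
- rack_right_end (a point): middle of the rack's right end face (own -y end), 15 mm above its underside; this end goes in behind the post
- front_cheek: the rack's long side wall away from the robot (own +x side), 5 mm thick, 226 mm long, fixed to the rack; the frame is the rack's own
- rear_cheek: the rack's long side wall towards the robot (own -x side), 5 mm thick, 226 mm long, fixed to the rack; the frame is the rack's own
- vials: the eight amber vials with metal caps, fixed in the rack, 12 mm across, 28 mm apart along its middle line; the frame is the rack's own
- dock: the bay, fixed to the bench: aluminium rails 22 mm high, 12 mm thick, a U open to the robot, no floor. Origin: bench level, middle of the back rail's inner face. Own y along the back rail (+y left), own x from the mouth to the back rail. End rails: inner faces at y = -140 and +140 mm, from x = 0 to -60 mm. Flush on the back rail the rack's centre is at x = -17 mm, anywhere between the end rails
- post: the round steel post with a yellow cap fixed to the bench in front of the right part of the bay: 20 mm across, 56 mm high. Origin: centre of its foot. Its axis is 78 mm in front of the back rail's inner face and 70 to 90 mm right of the bay's middle
- beaker: small clear beaker standing right of the work, 46 mm across, 59 mm high; origin: centre of its underside. Leave alone
- bottle: amber bottle with a blue cap standing left of the bay, 55 mm across, 106 mm high; origin: centre of its underside. Leave alone
- loose_vial: single brown vial with a grey cap standing right of the bay, 12 mm across, 34 mm high; origin: centre of its underside. Leave alone

How it is judged (in metres and radians):
At the end, for the whole second after the job is handed in: The rack lies flat and at rest in the bay, between the end rails, its long side along the back rail within 6 mm and 0.05 rad, with the hand clear of it (x of rack in the frame of dock above -0.023 m and y of rack in the frame of dock between -0.026 and 0.026 m and angle between the y axis of rack and the y axis of dock, either way round below 0.05 rad and height (world z) of rack below 0.005 m and angle between rack's own z axis and vertical below 0.05 rad and linear speed of rack below 0.02 m/s); the robot touches nothing.
It fails at once if the rack is lifted more than 10 mm or tipped more than 0.15 rad (height (world z) of rack above 0.01 m or angle between rack's own z axis and vertical above 0.15 rad).
It fails at once if the rack is gripped: the fingers press on both of its long sides at once, over 2 N each (contact force between the fingers and front_cheek above 2 N and contact force between the fingers and rear_cheek above 2 N).
It fails at once if the hand presses on the rack's vials with over 3 N (contact force between any of the fingers, the arm and vials above 3 N).
It fails at once if the beaker, the bottle or the loose vial is moved more than 20 mm or knocked over (distance of any of beaker, bottle, loose_vial from where it was at the start of the episode above 0.02 m or angle between any of beaker, bottle, loose_vial's own z axis and vertical above 0.4 rad).
It also fails if it takes over 72 s, if anything falls off the work surface, if the arm or the gripper's body presses on something with over 40 N, if the wrist force passes 120 N, or if a joint passes its speed limit or range.

## Working session

There is one attempt and no reset: what is moved stays moved. The work goes in short steps, Python scripts to look and compute and a tool call to move; the robot and the scene stay as the last step left them, time stands still between calls to the robot, and variables do not carry over. Pictures are saved under pics/ and viewed, at most 10 in all, crops included, and the job is handed in when it is done.

Besides the shell and the picture viewer there is one more tool, called after "Emit:" by a JSON object that holds its "api" and its "payload". carry_out: Moves the arm, as the interface text tells. Its arguments: {"type":"object","properties":{"series":{"type":"array"},"force":{"type":"number"}},"required":["series"]}

```bash
mkdir -p pics
python3 - <<'E'
from rig import r
import cv2,numpy as np
s=r.sense();print(s['clock'],s['eef_pos'],s['tcp_rot'],s['contact_force'])
for n in ['top','side']:
    f=r.grab_frame(n);cv2.imwrite(f'pics/{n}0.png',f[:,:,::-1])
    c=r.get_calibration(n);print(n,c['K'],c['distortion'],c['pose'])
    for l in ['rack','dock','post','beaker','bottle','loose_vial']:
        for d in r.silhouettes(n,l)[:2]:
            m=d['region'].astype(np.uint8);print(l,round(d['score'],2),d['position'],cv2.boundingRect(m), cv2.minAreaRect(cv2.findNonZero(m)))
E
```

```text
0.0 [197.50730768 592.45426966 230.53660069] [-3.14018813e+00 -1.68304463e-05  2.81975620e+00] [-0.15877466  0.03140835  0.12114317]
top [[485.16285733   0.         318.57907531]
 [  0.         485.16285733 236.31494919]
 [  0.           0.           1.        ]] [-0.07553745  0.          0.          0.          0.        ] [[ 9.58751606e-04  9.98335962e-01 -5.76574967e-02  5.04429675e+02]
 [-9.99940724e-01  3.31763278e-04 -1.08829484e-02 -4.53455851e+01]
 [-1.08457102e-02  5.76645130e-02  9.98277103e-01  1.08364490e+03]
 [ 0.00000000e+00  0.00000000e+00  0.00000000e+00  1.00000000e+00]]
rack 0.8 [280.1, 284.7] (228, 267, 109, 31) ((282.1687316894531, 281.37530517578125), (109.03023529052734, 16.515235900878906), 8.53076457977295)
dock 0.93 [203.6, 323.3] (256, 198, 138, 34) ((324.5, 214.5), (33.0, 137.0), 90.0)
post 0.66 [239.6, 363.0] (358, 234, 11, 10) ((363.0, 238.5), (9.0, 10.0), 90.0)
beaker 0.65 [270.0, 413.5] (405, 255, 25, 23) ((417.0, 266.0), (22.0, 24.0), 90.0)
bottle 0.83 [182.9, 222.8] (206, 172, 32, 31) ((221.28048706054688, 186.52439880371094), (33.57735824584961, 24.8
[... 778 characters left out ...]
)
dock 0.62 [248.2, 347.3] (271, 206, 132, 99) ((336.40826416015625, 252.93385314941406), (143.46160888671875, 35.352622985839844), 35.79740524291992)
post 0.79 [284.8, 343.2] (341, 272, 11, 25) ((346.0, 284.0), (24.0, 10.0), 90.0)
beaker 0.7 [338.0, 369.6] (361, 319, 29, 40) ((375.0, 338.5), (39.0, 28.0), 90.0)
bottle 0.68 [178.9, 277.7] (266, 153, 25, 48) ((278.0, 176.5), (47.0, 24.0), 90.0)
loose_vial 0.68 [306.4, 409.3] (406, 300, 9, 16) ((410.2358703613281, 307.4245300292969), (6.730666637420654, 15.247020721435547), 15.945395469665527)
loose_vial 0.54 [338.6, 374.2] (360, 319, 30, 41) ((373.38238525390625, 338.97064208984375), (27.891597747802734, 39.53330612182617), 14.03624439239502)
```

View pics/top0.png

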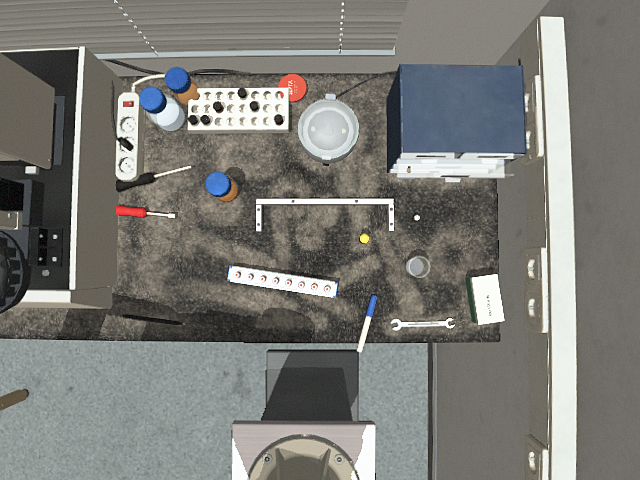

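View pics/side0.png

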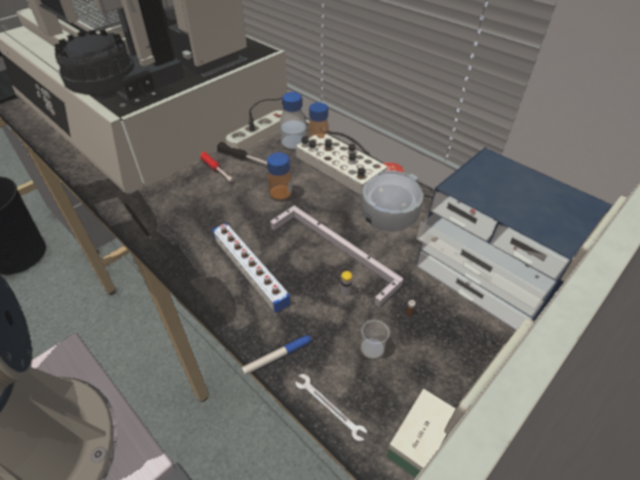

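The top view shows the rack centred near (282,281) with its left end farther away, the bay's back rail at row ~202, the post at (364,239), the beaker at (418,266), the bottle at (222,186) and the loose vial at (417,217). The side view agrees. Next I'll convert these to world positions.

```bash
cat > h.py <<'E'
from rig import r
import cv2,numpy as np
from scipy.spatial.transform import Rotation as R
def plane(n,px,z):
    c=r.get_calibration(n);P=np.array(c['pose'])
    u=cv2.undistortPoints(np.float64(px).reshape(-1,1,2),np.array(c['K']),np.array(c['distortion'])).reshape(-1,2)
    d=np.c_[u[:,0],-u[:,1],-np.ones(len(u))]@P[:3,:3].T;o=P[:3,3]
    return (o+d*((z-o[2])/d[:,2])[:,None])[:,:2]
def rect(n,label,z):
    d=r.silhouettes(n,label)
    if not d: return None
    cs,_=cv2.findContours(d[0]['region'].astype(np.uint8),0,cv2.CHAIN_APPROX_NONE)
    w=plane(n,max(cs,key=cv2.contourArea),z)
    return cv2.minAreaRect(np.float32(w)),w
def look(n='top',im=None):
    f=r.grab_frame(n)
    if im: cv2.imwrite(f'pics/{im}.png',f[:,:,::-1])
    for l,z in [('rack',28),('dock',22),('post',56)]:
        q=rect(n,l,z)
        if q:
            b=cv2.boxPoints(q[0]);print(l,np.round(q[0][0]),np.round(q[0][1]),round(q[0][2],1),'corners',np.round(b).tolist())
def rows(goals):  # goals: (x,y,z,yaw) world from the current (commanded ~ measured) pose
    s=r.sense();R0=R.from_euler('xyz',[np.pi,0,s['tcp_rot'][2]])
    for x,y,z,w in goals:
        rv=(R0.inv()*R.from_euler('xyz',[np.pi,0,w])).as_rotvec()/np.pi
        print(np.round(np.r_[rv,R0.inv().apply(np.array([x,y,z])-s['eef_pos'])/250],3).tolist())
E
python3 - <<'E'
from h import *
look()
print(plane('top',[(417,217)],34),plane('top',[(364,239)],56),plane('top',[(418,266)],59),plane('top',[(218,184)],106))
# dock corners read from picture, z=22: outer back-left, back-right, front tips
print(plane('top',[(256,199),(394,199),(258,231),(392,231)],22))
d=r.silhouettes('top','dock')[0]['region'];ys,xs=np.nonzero(d)
for c in (270,300,330,360,380): print(c,np.nonzero(d[:,c])[0][[0,-1]])
rows([(300,200,231,3.1416),(300,60,150,3.1416)])
E
```

```text
rack [468.  46.] [238.  36.] 81.3 corners [[432.0, -68.0], [468.0, -74.0], [504.0, 161.0], [468.0, 167.0]]
dock [613. -47.] [ 71. 302.] 0.0 corners [[577.0, 104.0], [577.0, -198.0], [648.0, -198.0], [648.0, 104.0]]
[[ 607.19545025 -247.89098142]] [[ 558.11256979 -130.46305838]] [[ 500.91652375 -244.10438293]] [[667.95838823 171.05169557]]
[[ 648.25544019  104.53287165]
 [ 648.14775465 -199.8622252 ]
 [ 577.40983644   99.46009527]
 [ 577.47898554 -194.82698443]]
270 [199 204]
300 [199 204]
330 [199 203]
360 [199 204]
380 [199 204]
[-0.0, 0.0, -0.102, -0.885, -1.362, 0.001]
[-0.0, 0.0, -0.102, -1.062, -1.893, 0.325]
```

Run:
```python
from h import *
rows([(230,360,200,2.9),(300,180,150,3.0),(380,24,120,2.99)])
```

```text
[0.0, 0.0, -0.026, -0.417, -0.843, 0.125]
[-0.0, 0.0, -0.057, -0.911, -1.437, 0.325]
[0.0, 0.0, -0.054, -1.412, -1.928, 0.445]
```

Emit:
{"api": "carry_out", "payload": {"series": [[0,0,-0.02,-0.2,-0.4,0.06,-1],[0,0,-0.026,-0.42,-0.84,0.12,-1],[0,0,-0.04,-0.6,-1,0.2,-1],[0,0,-0.054,-0.8,-1,0.3,-1],[0,0,-0.054,-0.8,-1,0.3,-1],[0,0,-0.054,-0.8,-1,0.3,-1]]}}

```text
clock: 1.7
eef_pos: [308.8, 289.8, 155.5]
tcp_rot: [-3.14, -0.001, 2.987]
contact_force: [-0.2, 0.4, 0.8]
opening: 0.996
grasp_force: 0.0
```

Run:
```python
from h import *
rows([(400,24,120,2.99),(415,24,60,2.99)])
```

```text
[0.0, 0.0, -0.001, -0.524, -0.994, 0.142]
[0.0, 0.0, -0.001, -0.583, -0.985, 0.382]
```

Emit:
{"api": "carry_out", "payload": {"series": [[0,0,0,-0.2,-0.25,0.05,-1],[0,0,0,-0.3,-0.5,0.1,-1],[0,0,0,-0.4,-0.75,0.14,-1],[0,0,0,-0.5,-0.99,0.2,-1],[0,0,0,-0.55,-0.99,0.38,-1],[0,0,0,-0.55,-0.99,0.38,-1],[0,0,0,-0.55,-0.99,0.38,-1]]}}

```text
clock: 2.58
eef_pos: [406.5, 27.1, 61.4]
tcp_rot: [-3.142, -0.001, 2.989]
contact_force: [-0.2, -0.3, 0.1]
opening: 1.001
grasp_force: 0.0
```

Run:
```python
from h import *
print(r.sense()['eef_pos'])
look('wrist','w1'); f=r.grab_frame('side');cv2.imwrite('pics/s1.png',f[:,:,::-1])
rows([(410,24,3,2.99)])
```

```text
[406.51389705  27.09624811  61.37696435]
rack [459.  20.] [144.  53.] 81.7 corners [[423.0, -48.0], [475.0, -55.0], [496.0, 88.0], [443.0, 95.0]]
post [501. -91.] [ 4. 17.] 32.4 corners [[494.0, -85.0], [503.0, -99.0], [507.0, -97.0], [498.0, -83.0]]
[0.0, -0.0, 0.0, -0.013, -0.014, 0.238]
```

View pics/w1.png

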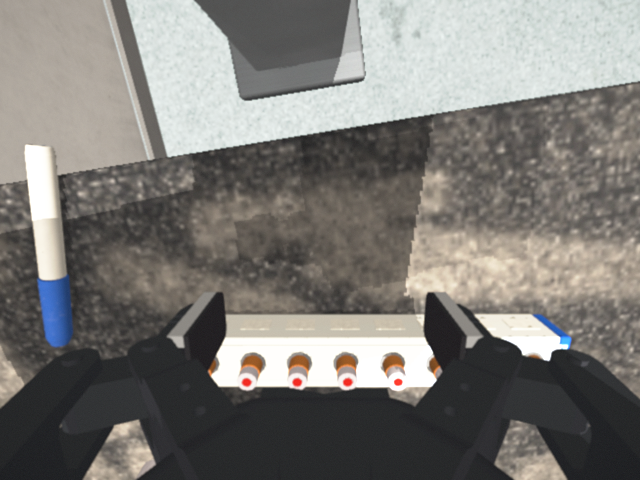

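The wrist view shows the rack's long side parallel to the line of the fingers (rows 312-388), with the left blue end at (555,330). The fingers are still on the robot side. I'll go down and push.

Emit:
{"api": "carry_out", "payload": {"series": [[0,0,0,0,-0.01,0.12,-1],[0,0,0,0,-0.01,0.2,-1],[0,0,0,0,-0.01,0.234,-1],[0,0,0,0,-0.01,0.234,-1]]}}

```text
clock: 3.32
eef_pos: [406.4, 24.9, 2.9]
tcp_rot: [-3.142, -0.0, 2.99]
contact_force: [0.2, -0.6, 0.9]
opening: 1.0
grasp_force: 0.0
```

Run:
```python
from h import *
s=r.sense();print(s['eef_pos'],s['contact_force'])
n=lambda t:np.array([np.cos(t),np.sin(t)]);a=lambda t:np.array([-np.sin(t),np.cos(t)])
g=[]
for k in np.linspace(0,1,8):
    t=-.152+k*.57; c=np.array([468,46])+k*np.array([42,17]); p=c-28*n(t)-30*a(t); g.append((*p,3,np.pi+t))
print(np.round(g,2));rows(g)
```

```text
[406.35389385  24.87052627   2.94711022] [ 0.17485736 -0.57113782  0.9421271 ]
[[435.78  20.59   3.     2.99]
 [443.95  20.48   3.     3.07]
 [452.33  20.55   3.     3.15]
 [460.88  20.83   3.     3.23]
 [469.61  21.33   3.     3.32]
 [478.48  22.05   3.     3.4 ]
 [487.48  23.01   3.     3.48]
 [496.59  24.22   3.     3.56]]
[0.0, -0.0, 0.0, -0.119, 0.001, -0.0]
[0.0, 0.0, -0.026, -0.151, 0.005, -0.0]
[-0.0, 0.0, -0.052, -0.184, 0.011, -0.0]
[0.0, 0.0, -0.078, -0.218, 0.017, -0.0]
[0.0, 0.0, -0.104, -0.252, 0.024, -0.0]
[0.0, 0.0, -0.129, -0.287, 0.032, -0.0]
[0.0, 0.0, -0.155, -0.322, 0.042, -0.0]
[-0.0, 0.0, -0.181, -0.357, 0.052, -0.0]
```

Emit:
{"api": "carry_out", "payload": {"series": [[0,0,0,-0.06,0,0,-1],[0,0,0,-0.1,0,0,-1],[0,0,0,-0.12,0,0,-1],[0,0,-0.026,-0.15,0.005,0,-1],[0,0,-0.052,-0.184,0.011,0,-1],[0,0,-0.078,-0.218,0.017,0,-1],[0,0,-0.091,-0.235,0.02,0,-1],[0,0,-0.104,-0.252,0.024,0,-1]]}}

```text
clock: 4.32
eef_pos: [469.5, 20.7, 2.8]
tcp_rot: [3.142, -0.001, -2.966]
contact_force: [-1.0, 0.2, 2.0]
opening: 0.998
grasp_force: 0.7
```

Run:
```python
from h import *
s=r.sense();print(s['eef_pos'],s['tcp_rot'],s['contact_force'])
look('top'); look('side','s2')
```

```text
[469.45140227  20.73988016   2.78951242] [ 3.14152692e+00 -8.12254031e-04 -2.96599725e+00] [-0.97626117  0.18780132  2.01907544]
rack [509. -51.] [34. 29.] 8.1 corners [[490.0, -39.0], [494.0, -67.0], [528.0, -63.0], [524.0, -34.0]]
dock [613. -48.] [ 75. 304.] 0.0 corners [[575.0, 105.0], [575.0, -200.0], [650.0, -200.0], [650.0, 105.0]]
post [ 559. -128.] [19. 21.] 0.0 corners [[550.0, -118.0], [550.0, -139.0], [569.0, -139.0], [569.0, -118.0]]
rack [504. -52.] [55. 56.] 10.3 corners [[472.0, -29.0], [482.0, -84.0], [536.0, -74.0], [526.0, -19.0]]
dock [610. -52.] [ 84. 309.] 0.6 corners [[566.0, 102.0], [570.0, -207.0], [654.0, -206.0], [650.0, 103.0]]
post [ 583. -258.] [28.  9.] 25.1 corners [[569.0, -260.0], [573.0, -268.0], [598.0, -256.0], [594.0, -248.0]]
```

View pics/s2.png

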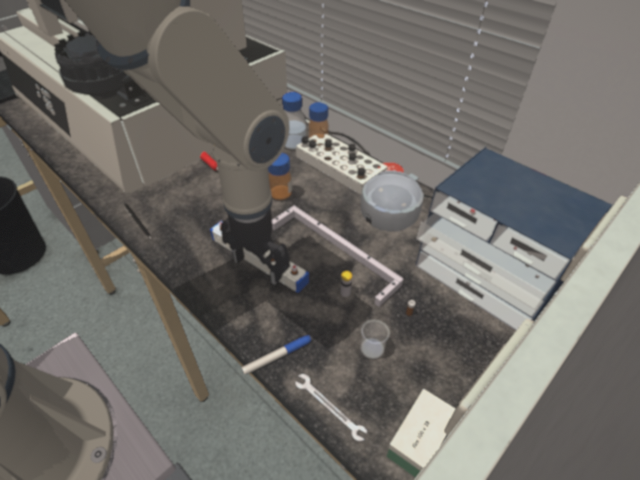

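The side view shows the rack pushed flat ahead of both fingers, with its right blue end at (300,280), left of the post. It's following as planned, so I'll continue.

Run:
```python
from h import *
g=[(478.5,22,3,3.40),(487.5,23,3,3.48),(496.6,24.2,3,3.56)]
# then back off along -n (t=.418)
n=np.array([np.cos(.418),np.sin(.418)])
p=np.array([496.6,24.2])-40*n
rows(g+[(*p,3,3.56),(*p,90,3.56)])
```

```text
[-0.0, 0.0, -0.027, -0.036, -0.002, -0.001]
[-0.0, 0.0, -0.052, -0.072, -0.004, -0.001]
[-0.0, 0.0, -0.078, -0.109, -0.006, -0.001]
[-0.0, 0.0, -0.078, 0.046, -0.045, -0.001]
[-0.0, 0.0, -0.078, 0.046, -0.045, -0.349]
```

Emit:
{"api": "carry_out", "payload": {"series": [[0,0,-0.027,-0.036,-0.002,0,-1],[0,0,-0.052,-0.072,-0.004,0,-1],[0,0,-0.078,-0.109,-0.006,0,-1],[0,0,-0.078,-0.109,-0.006,0,-1],[0,0,-0.078,-0.03,-0.025,0,-1],[0,0,-0.078,0.05,-0.045,0,-1],[0,0,-0.078,0.05,-0.045,-0.2,-0.5],[0,0,-0.078,0.05,-0.045,-0.4,0]]}}

```text
clock: 5.72
eef_pos: [457.8, 7.5, 103.4]
tcp_rot: [3.141, -0.002, -2.725]
contact_force: [0.6, -0.7, 0.5]
opening: 0.604
grasp_force: 0.0
```

Run:
```python
from h import *
s=r.sense();print(s['eef_pos'],s['tcp_rot'],s['contact_force'])
look('top','t3')
```

```text
[457.78600119   7.5300335  103.42610013] [ 3.14072693e+00 -2.02083879e-03 -2.72457518e+00] [ 0.63650711 -0.68186633  0.54857999]
rack [526.  39.] [ 35. 186.] 20.8 corners [[477.0, 119.0], [543.0, -55.0], [575.0, -42.0], [509.0, 132.0]]
dock [616. -47.] [ 73. 302.] 0.0 corners [[580.0, 104.0], [580.0, -198.0], [653.0, -198.0], [652.0, 104.0]]
```

View pics/t3.png

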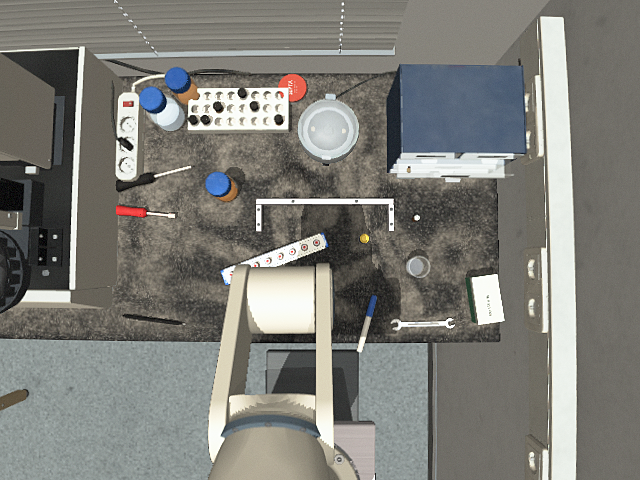

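Run:
```python
from h import *
t=.37;c=np.array([516.7,63.8]);n=np.array([np.cos(t),np.sin(t)]);a=np.array([-n[1],n[0]])
P=lambda u,v:c+u*n+v*a
w=np.pi+t
print(P(120,0),plane('top',[(221,270),(226,284)],30))
rows([(*P(-58,-10),60,w),(*P(-58,-10),3,w),(*P(-38,-10),3,w),(*P(-20,-10),3,w),(*P(-60,-10),3,w)])
```

```text
[628.57928147 107.19385184] [[491.69206424 178.70861624]
 [461.31758719 167.43734459]]
[-0.0, -0.0, 0.015, -0.067, 0.083, 0.174]
[-0.0, -0.0, 0.015, -0.067, 0.083, 0.402]
[-0.0, -0.0, 0.015, -0.147, 0.079, 0.402]
[-0.0, -0.0, 0.015, -0.219, 0.076, 0.402]
[-0.0, -0.0, 0.015, -0.059, 0.084, 0.402]
```

Emit:
{"api": "carry_out", "payload": {"series": [[0,0,0.015,-0.067,0.083,0.1,-1],[0,0,0.015,-0.067,0.083,0.25,-1],[0,0,0.015,-0.067,0.083,0.4,-1],[0,0,0.015,-0.11,0.08,0.402,-1],[0,0,0.015,-0.147,0.079,0.402,-1],[0,0,0.015,-0.18,0.077,0.402,-1],[0,0,0.015,-0.219,0.076,0.402,-1],[0,0,0.015,-0.219,0.076,0.402,-1]]}}

```text
clock: 6.92
eef_pos: [502.9, 47.7, 3.0]
tcp_rot: [-3.141, 0.002, -2.769]
contact_force: [0.1, -0.2, -0.4]
opening: 0.999
grasp_force: 0.0
```

Run:
```python
from h import *
s=r.sense();print(s['eef_pos'],s['tcp_rot'],s['contact_force'])
t=s['tcp_rot'][2]+np.pi
n=np.array([np.cos(t),np.sin(t)]);a=np.array([-n[1],n[0]])
p=s['eef_pos'][:2]; q=p+28*n+10*a;print('rack c',q)  # nominal centre
w=np.pi+t+np.pi/2   # tool y across the rack, so pads press the left end face
e=q+175*a
rows([(*(p-35*n),3,w-np.pi/2),(*(p-35*n),110,w-np.pi/2),(*e,110,w)])
rows([(*e,110,w-np.pi)])
```

```text
[502.88129134  47.6777593    3.02090799] [-3.14101092e+00  2.13208897e-03 -2.76895001e+00] [ 0.07512223 -0.24553954 -0.39802335]
rack c [525.31882875  67.18562732]
[-0.0, -0.0, 0.0, 0.14, 0.0, 0.0]
[-0.0, -0.0, 0.0, 0.14, 0.0, -0.428]
[0.0, 0.0, -0.5, -0.112, 0.74, -0.428]
[0.0, -0.0, 0.5, -0.112, 0.74, -0.428]
```

Emit:
{"api": "carry_out", "payload": {"series": [[0,0,0,0.08,0,0,-1],[0,0,0,0.16,0,0,-1],[0,0,0,0.16,0,-0.22,-1],[0,0,0,0.16,0,-0.43,-0.5],[0,0,0.06,0.1,0.2,-0.44,0],[0,0,0.12,0,0.4,-0.44,0.3],[0,0,0.18,-0.1,0.6,-0.44,0.64],[0,0,0.24,-0.11,0.74,-0.44,0.64]]}}

```text
clock: 7.92
eef_pos: [460.5, 232.1, 112.9]
tcp_rot: [3.14, 0.002, 2.811]
contact_force: [0.1, -1.1, -0.3]
opening: 0.181
grasp_force: 0.0
```

Emit:
{"api": "carry_out", "payload": {"series": [[0,0,0.06,0,0,0,0.64],[0,0,0.12,0,0,0,0.64],[0,0,0.18,0,0,0,0.64],[0,0,0.24,0,0,0,0.64],[0,0,0.26,0,0,0,0.64],[0,0,0.26,0,0,0,0.64]]}}

```text
clock: 8.68
eef_pos: [459.7, 229.6, 112.5]
tcp_rot: [3.141, -0.0, 2.0]
contact_force: [0.0, -0.7, -0.2]
opening: 0.178
grasp_force: 0.0
```

Run:
```python
from h import *
s=r.sense();print(s['eef_pos'],s['tcp_rot'],s['opening'],s['qpos'])
look('top','t4');look('wrist','w4');look('side')
```

```text
[459.69327171 229.6204037  112.52807732] [ 3.14116502e+00 -4.82275686e-05  2.00021662e+00] 0.177898312196185 [4.60311346e-01 3.34941416e-01 1.97218147e+00 4.72510922e-05
 8.34040849e-01 3.08593232e-02]
rack [526.  68.] [ 37. 241.] 21.3 corners [[465.0, 173.0], [552.0, -51.0], [587.0, -37.0], [500.0, 187.0]]
dock [614. -47.] [ 73. 302.] 0.0 corners [[577.0, 104.0], [577.0, -198.0], [650.0, -198.0], [650.0, 105.0]]
post [ 558. -128.] [18. 21.] 44.9 corners [[544.0, -127.0], [559.0, -142.0], [572.0, -129.0], [557.0, -115.0]]
rack [493. 154.] [34. 81.] 20.7 corners [[463.0, 186.0], [491.0, 110.0], [523.0, 122.0], [495.0, 198.0]]
rack [521.  61.] [ 58. 245.] 21.1 corners [[450.0, 165.0], [538.0, -64.0], [592.0, -43.0], [504.0, 186.0]]
dock [609. -51.] [312.  86.] 89.9 corners [[566.0, -207.0], [652.0, -207.0], [652.0, 105.0], [566.0, 105.0]]
post [585. -71.] [ 79. 294.] 0.3 corners [[545.0, 76.0], [546.0, -218.0], [626.0, -218.0], [624.0, 76.0]]
```

View pics/t4.png

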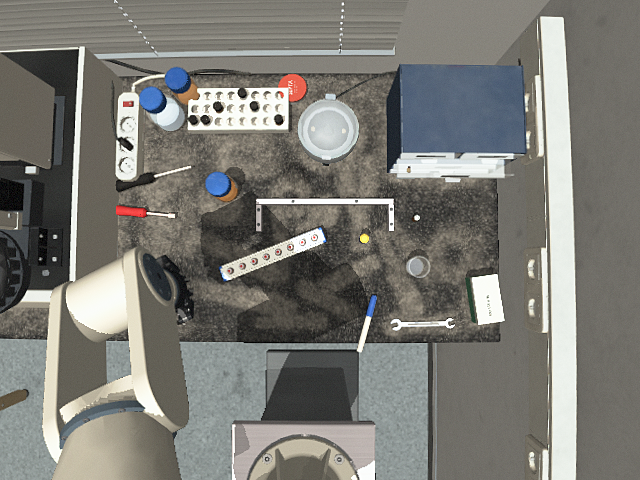

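View pics/w4.png

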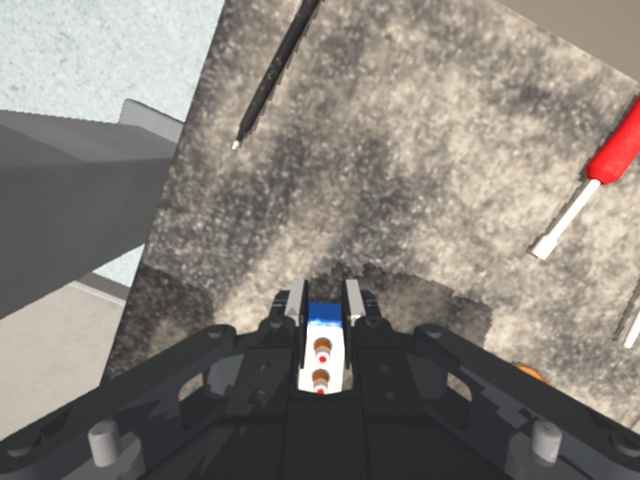

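The rack is fully visible: right end at (320,237), left of the post and behind its line, left end at (224,272). In the wrist view the hand is lined up with the left blue end at (325,315).

Run:
```python
from h import *
t=.372;c=np.array([526,68.]);n=np.array([np.cos(t),np.sin(t)]);a=np.array([-n[1],n[0]])
P=lambda u,v:c+u*n+v*a
w=np.pi/2+t
rows([(*P(0,160),60,w),(*P(0,160),8,w),(*P(0,131),8,w),(*P(-2,70),8,w)])
```

```text
[0.0, -0.0, 0.018, -0.059, 0.009, 0.209]
[0.0, -0.0, 0.018, -0.059, 0.009, 0.417]
[0.0, -0.0, 0.018, -0.175, 0.002, 0.417]
[0.0, -0.0, 0.018, -0.418, -0.02, 0.417]
```

Emit:
{"api": "carry_out", "payload": {"series": [[0,0,0.018,-0.059,0.009,0.2,0.64],[0,0,0.018,-0.059,0.009,0.38,0.64],[0,0,0.018,-0.059,0.009,0.417,0.64],[0,0,0.018,-0.11,0.005,0.417,0.64],[0,0,0.018,-0.16,0.002,0.417,0.64],[0,0,0.018,-0.19,0.001,0.417,0.64],[0,0,0.018,-0.22,-0.001,0.417,0.64],[0,0,0.018,-0.25,-0.004,0.417,0.64]]}}

```text
clock: 10.28
eef_pos: [485.3, 172.1, 8.5]
tcp_rot: [3.141, -0.0, 1.943]
contact_force: [-1.0, 2.0, 1.4]
opening: 0.179
grasp_force: 1.1
```

Emit:
{"api": "carry_out", "payload": {"series": [[0,0,0,-0.03,-0.003,0,0.64],[0,0,0,-0.06,-0.005,0,0.64],[0,0,0,-0.09,-0.008,0,0.64],[0,0,0,-0.12,-0.011,0,0.64],[0,0,0,-0.15,-0.013,0,0.64]]}}

```text
clock: 10.9
eef_pos: [495.5, 135.8, 8.0]
tcp_rot: [-3.141, 0.0, 1.943]
contact_force: [-0.8, 2.2, 2.2]
opening: 0.179
grasp_force: 1.0
```

Run:
```python
from h import *
s=r.sense();print(s['eef_pos'],s['tcp_rot'],s['opening'],s['contact_force'])
look('top');look('side','s5')
```

```text
[495.48093976 135.77895311   7.99160321] [-3.14142611e+00  7.18280107e-07  1.94315545e+00] 0.17852751323380853 [-0.77506279  2.15298566  2.22870594]
rack [543.  10.] [ 35. 229.] 21.7 corners [[485.0, 110.0], [569.0, -103.0], [602.0, -90.0], [517.0, 123.0]]
dock [614. -47.] [ 73. 306.] 0.0 corners [[577.0, 106.0], [577.0, -199.0], [650.0, -199.0], [650.0, 106.0]]
post [ 558. -128.] [18. 21.] 44.9 corners [[544.0, -127.0], [559.0, -142.0], [572.0, -129.0], [557.0, -115.0]]
rack [537.   9.] [ 59. 246.] 21.2 corners [[465.0, 113.0], [554.0, -117.0], [609.0, -95.0], [520.0, 134.0]]
dock [611. -51.] [ 83. 308.] 0.3 corners [[568.0, 103.0], [570.0, -206.0], [653.0, -205.0], [651.0, 103.0]]
post [ 543. -145.] [56. 18.] 41.1 corners [[516.0, -156.0], [528.0, -170.0], [570.0, -133.0], [558.0, -120.0]]
```

View pics/s5.png

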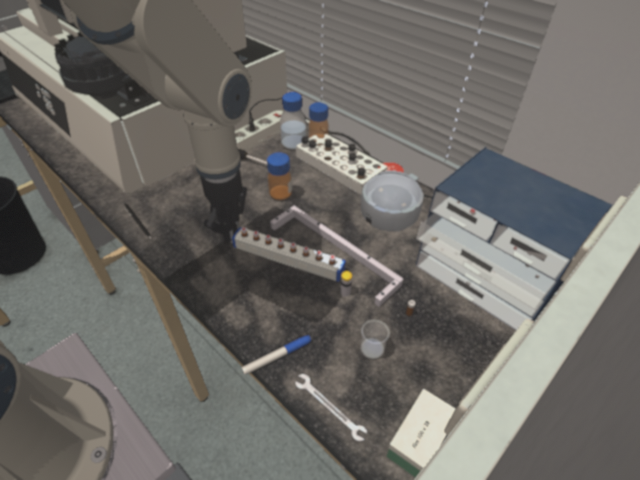

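The rack is tracking: its right end at (343,268) is just passing behind the post's yellow cap. I'll push about 70 mm further, then back off and rise.

Emit:
{"api": "carry_out", "payload": {"series": [[0,0,0,-0.04,-0.001,0,0.64],[0,0,0,-0.08,-0.003,0,0.64],[0,0,0,-0.12,-0.004,0,0.64],[0,0,0,-0.16,-0.005,0,0.64],[0,0,0,-0.2,-0.007,0,0.64],[0,0,0,-0.24,-0.008,0,0.64],[0,0,0,-0.28,-0.01,0,0.64],[0,0,0,-0.28,-0.01,0,0.64]]}}

```text
clock: 12.3
eef_pos: [518.9, 69.4, 8.1]
tcp_rot: [3.141, 0.0, 1.942]
contact_force: [0.2, -0.0, 1.0]
opening: 0.181
grasp_force: 0.0
```

Emit:
{"api": "carry_out", "payload": {"series": [[0,0,0,0.08,0,0,0.64],[0,0,0,0.16,0,0,0.64],[0,0,0,0.16,0,-0.25,0.64],[0,0,0,0.16,0,-0.42,0.64]]}}

```text
clock: 12.8
eef_pos: [503.5, 109.0, 114.6]
tcp_rot: [3.142, -0.0, 1.945]
contact_force: [1.3, 0.2, 0.0]
opening: 0.181
grasp_force: 0.0
```

Run:
```python
from h import *
s=r.sense();print(s['eef_pos'],s['tcp_rot'],s['opening'],s['contact_force'])
look('top','t6');look('side')
```

```text
[503.5128293  108.98951044 114.56822195] [ 3.14151639e+00 -1.09270591e-04  1.94462712e+00] 0.18113220234762664 [1.33369182 0.15711687 0.02018883]
rack [565. -53.] [ 36. 240.] 21.8 corners [[504.0, 52.0], [594.0, -171.0], [627.0, -158.0], [537.0, 65.0]]
dock [614. -47.] [ 73. 302.] 0.0 corners [[577.0, 104.0], [577.0, -198.0], [650.0, -198.0], [650.0, 105.0]]
post [ 558. -128.] [18. 21.] 44.9 corners [[544.0, -127.0], [559.0, -142.0], [572.0, -129.0], [557.0, -115.0]]
rack [560. -59.] [ 62. 247.] 21.5 corners [[486.0, 45.0], [577.0, -185.0], [634.0, -163.0], [544.0, 67.0]]
dock [611. -51.] [ 85. 310.] 0.8 corners [[567.0, 104.0], [571.0, -206.0], [656.0, -205.0], [652.0, 105.0]]
post [ 543. -145.] [56. 18.] 38.2 corners [[515.0, -155.0], [526.0, -169.0], [570.0, -134.0], [559.0, -121.0]]
```

View pics/t6.png

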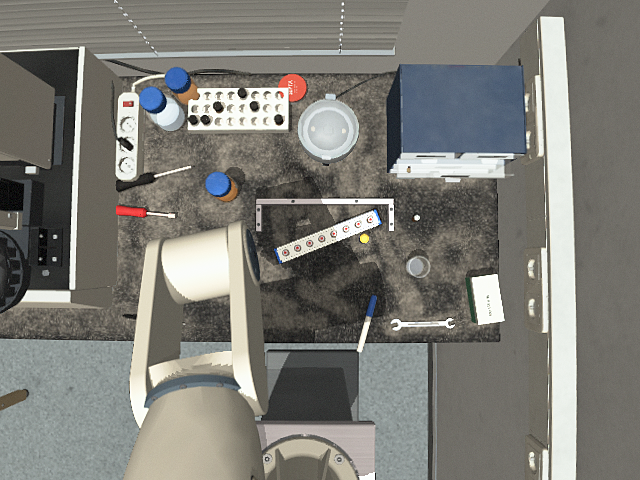

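The rack's right end at (378,216) now lies behind the post and inside the bay, with the left end at (279,255). Next I'll swing the left end in with both open fingers on the near side.

Run:
```python
from h import *
rows([(498,-42,115,np.pi+.38)])
```

```text
[-0.0, 0.0, -0.502, -0.55, -0.236, -0.013]
```

Emit:
{"api": "carry_out", "payload": {"series": [[0,0,-0.06,-0.1,-0.1,0,0],[0,0,-0.12,-0.25,-0.22,0,-1],[0,0,-0.18,-0.4,-0.236,0,-1],[0,0,-0.24,-0.55,-0.236,0,-1],[0,0,-0.3,-0.55,-0.236,0,-1],[0,0,-0.36,-0.55,-0.236,0,-1],[0,0,-0.42,-0.55,-0.236,0,-1],[0,0,-0.48,-0.55,-0.236,0,-1]]}}

```text
clock: 14.2
eef_pos: [498.3, -42.1, 111.8]
tcp_rot: [3.141, -0.002, -2.837]
contact_force: [-0.4, 0.6, -0.5]
opening: 0.999
grasp_force: 0.0
```

Run:
```python
from h import *
s=r.sense();print(s['eef_pos'],s['tcp_rot'],s['opening'])
g=[(498,-42,50,np.pi+.38),(498,-42,3,np.pi+.38)]
for k in np.linspace(0,1,8):
    t=.38*(1-k);n=np.array([np.cos(t),np.sin(t)]);a=np.array([-n[1],n[0]])
    c=np.array([565,-53.])+k*np.array([50,3]);g.append((*(c-28*n+35*a),3,np.pi+t))
print(np.round(g,2));rows(g)
```

```text
[498.29035891 -42.1005298  111.80622979] [ 3.14069321e+00 -2.11348264e-03 -2.83658630e+00] 0.9987709032727251
[[498.   -42.    50.     3.52]
 [498.   -42.     3.     3.52]
 [526.02 -30.88   3.     3.52]
 [534.42 -28.37   3.     3.47]
 [542.93 -25.93   3.     3.41]
 [551.55 -23.57   3.     3.36]
 [560.27 -21.29   3.     3.3 ]
 [569.09 -19.1    3.     3.25]
 [578.   -17.     3.     3.2 ]
 [587.   -15.     3.     3.14]]
[-0.0, 0.0, -0.024, 0.001, 0.001, 0.247]
[-0.0, 0.0, -0.024, 0.001, 0.001, 0.435]
[-0.0, 0.0, -0.024, -0.119, 0.009, 0.435]
[-0.0, 0.0, -0.007, -0.154, 0.009, 0.435]
[0.0, -0.0, 0.011, -0.19, 0.008, 0.435]
[-0.0, -0.0, 0.028, -0.225, 0.007, 0.435]
[0.0, -0.0, 0.045, -0.261, 0.005, 0.435]
[0.0, -0.0, 0.063, -0.298, 0.003, 0.435]
[-0.0, -0.0, 0.08, -0.334, 0.0, 0.435]
[0.0, -0.0, 0.097, -0.371, -0.003, 0.435]
```

Emit:
{"api": "carry_out", "payload": {"series": [[0,0,-0.024,0,0,0.2,-1],[0,0,-0.024,0,0,0.4,-1],[0,0,-0.024,0,0,0.435,-1],[0,0,-0.024,-0.06,0.005,0.435,-1],[0,0,-0.024,-0.115,0.009,0.435,-1],[0,0,-0.007,-0.154,0.009,0.435,-1],[0,0,0.011,-0.19,0.008,0.435,-1],[0,0,0.028,-0.225,0.007,0.435,-1]]}}

```text
clock: 15.2
eef_pos: [554.6, -23.3, 6.2]
tcp_rot: [-3.141, 0.003, -2.932]
contact_force: [-0.7, -0.2, -0.0]
opening: 1.001
grasp_force: 0.4
```

Run:
```python
from h import *
s=r.sense();print(s['eef_pos'],s['tcp_rot'],s['contact_force'])
look('top');look('side')
rows([(560.27,-21.3,3,3.3),(569.1,-19.1,3,3.25),(578,-17,3,3.2),(587,-15,3,3.1416)])
```

```text
[554.5885226  -23.33618099   6.15763689] [-3.14087784e+00  2.80106184e-03 -2.93172613e+00] [-0.74206838 -0.16243726 -0.02625404]
rack [ 607. -138.] [36. 61.] 10.8 corners [[584.0, -111.0], [596.0, -171.0], [631.0, -164.0], [619.0, -105.0]]
dock [613. -75.] [245.  71.] 90.0 corners [[577.0, -198.0], [648.0, -198.0], [648.0, 47.0], [577.0, 47.0]]
rack [ 598. -125.] [ 56. 106.] 12.6 corners [[559.0, -79.0], [582.0, -182.0], [637.0, -170.0], [614.0, -67.0]]
dock [ 636. -129.] [188.  75.] 67.7 corners [[566.0, -202.0], [635.0, -231.0], [706.0, -56.0], [637.0, -28.0]]
post [ 543. -145.] [57. 20.] 37.0 corners [[515.0, -154.0], [527.0, -170.0], [572.0, -136.0], [560.0, -120.0]]
[-0.0, -0.0, 0.017, -0.033, 0.003, 0.007]
[-0.0, -0.0, 0.033, -0.069, 0.005, 0.007]
[-0.0, -0.0, 0.049, -0.106, 0.005, 0.007]
[-0.0, -0.0, 0.067, -0.143, 0.006, 0.007]
```

Emit:
{"api": "carry_out", "payload": {"series": [[0,0,0.017,-0.033,0.003,0.007,-1],[0,0,0.033,-0.069,0.005,0.007,-1],[0,0,0.049,-0.106,0.005,0.007,-1],[0,0,0.06,-0.125,0.006,0.007,-1],[0,0,0.067,-0.143,0.006,0.007,-1],[0,0,0.067,-0.143,0.006,0.007,-1]]}}

```text
clock: 16.35
eef_pos: [587.1, -14.9, 2.5]
tcp_rot: [3.142, 0.0, -3.141]
contact_force: [-0.0, 0.9, 0.7]
opening: 1.001
grasp_force: 0.0
```

Run:
```python
from h import *
s=r.sense();print(s['eef_pos'],s['tcp_rot'],s['contact_force'])
look('top')
```

```text
[587.10374218 -14.87750805   2.51518956] [ 3.14158474e+00  2.39500333e-04 -3.14060543e+00] [-0.02112717  0.88287744  0.67587135]
rack [ 614. -133.] [35. 70.] 0.0 corners [[597.0, -98.0], [597.0, -168.0], [632.0, -168.0], [632.0, -98.0]]
dock [ 614. -149.] [103.  71.] 88.4 corners [[577.0, -199.0], [648.0, -201.0], [651.0, -99.0], [580.0, -97.0]]
post [ 558. -128.] [18. 21.] 44.9 corners [[544.0, -127.0], [559.0, -142.0], [572.0, -129.0], [557.0, -115.0]]
```

Both fingers are on the near side and the rack is about 4 mm short of the rail. I'll ease it home.

Emit:
{"api": "carry_out", "payload": {"series": [[0,0,0,-0.008,0,0,-1],[0,0,0,-0.014,0,0,-1],[0,0,0,-0.02,0,0,-1],[0,0,0,-0.024,0,0,-1],[0,0,0,-0.024,0,0,-1]]}}

```text
clock: 17.18
eef_pos: [592.7, -14.9, 2.4]
tcp_rot: [-3.142, -0.001, -3.141]
contact_force: [-3.2, -1.0, 1.2]
opening: 1.0
grasp_force: 1.4
```

Emit:
{"api": "carry_out", "payload": {"series": [[0,0,0,-0.008,0,0,-1],[0,0,0,-0.016,0,0,-1],[0,0,0,-0.016,0,0,-1]]}}

```text
clock: 17.55
eef_pos: [592.7, -14.7, 1.8]
tcp_rot: [3.141, -0.008, -3.14]
contact_force: [-15.0, 0.3, 9.3]
opening: 1.0
grasp_force: 7.4
```

Force is up to 15 N with no further travel, so the rack is flush. I'll withdraw and check.

Emit:
{"api": "carry_out", "payload": {"series": [[0,0,0,0.05,0,0,-1],[0,0,0,0.16,0,0,-1],[0,0,0,0.24,0,-0.1,-1],[0,0,0,0.4,0,-0.35,-1],[0,0,0,0.6,0,-0.5,-1],[0,0,0,0.8,0,-0.5,-1],[0,0,0,0.8,0,-0.5,-1]]}}

```text
clock: 18.42
eef_pos: [393.3, -14.9, 127.9]
tcp_rot: [3.142, -0.0, -3.141]
contact_force: [1.1, 0.4, 0.4]
opening: 1.0
grasp_force: 0.0
```

Run:
```python
from h import *
s=r.sense();print(s['eef_pos'],s['contact_force'],s['clock'])
look('top','t9');look('side')
im=cv2.imread('pics/t9.png')[150:300,180:440];cv2.imwrite('pics/t9c.png',cv2.resize(im,None,fx=3,fy=3))
```

```text
[393.3020365  -14.94180394 127.93562862] [1.09149726 0.3616908  0.38412901] 18.425
rack [619. -48.] [236.  40.] 90.0 corners [[599.0, -166.0], [638.0, -166.0], [639.0, 71.0], [599.0, 71.0]]
dock [612. -47.] [302.  73.] 90.0 corners [[575.0, -198.0], [648.0, -198.0], [648.0, 105.0], [575.0, 105.0]]
post [ 559. -128.] [19. 21.] 0.0 corners [[550.0, -118.0], [550.0, -139.0], [569.0, -139.0], [569.0, -118.0]]
rack [615. -54.] [ 55. 251.] 0.1 corners [[587.0, 72.0], [587.0, -179.0], [642.0, -179.0], [642.0, 72.0]]
dock [ 616. -193.] [91. 40.] 24.8 corners [[567.0, -194.0], [583.0, -230.0], [666.0, -192.0], [649.0, -156.0]]
post [ 543. -145.] [56. 19.] 36.6 corners [[515.0, -154.0], [526.0, -169.0], [571.0, -136.0], [560.0, -121.0]]
```

View pics/t9c.png

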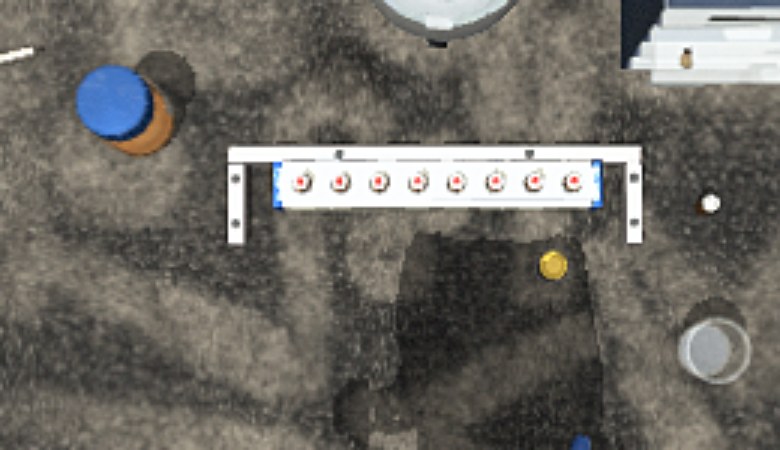

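The crop shows the rack flush along the back rail (crop row ~162), centred between the end rails at columns 240 and 632. The bottle, loose vial and beaker haven't moved, and the hand is clear.

```bash
python3 -c "
from rig import r
print(r.sign_off())"
```

```text
the job is handed in; nothing more can be done
None
```

The rack lies flush against the back rail, roughly centred in the bay; the hand is clear, the beaker, bottle and loose vial were not disturbed, and I handed the job in at about 18 s (no verdict was returned).

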